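Set the fluting fixture's index wheel back one notch

TASK

The index wheel on the leg-fluting fixture has been advanced one notch too far. Working only with pushes of the fingertips, tip the pawl up out of the wheel by its knob so that it stays up, push a hand spoke over towards the pawl's side to turn the wheel back by not quite one notch, tip the pawl down into that notch, and push the wheel the last bit back until it bears snugly on the pawl. Push gently, pinch or pick up nothing, and leave the other things on the bench where they lie.

Things in the scene. Friction and masses are not known exactly. Their poses are not given: they have to be found in the camera images.
- fixture: Plywood indexing fixture screwed to the bench: 396 x 120 x 22 mm bed, headstock at the robot's end, tailstock at the far end, a turned leg between them on a level axle 120 mm up. Origin on the bench under the middle of the ratchet wheel's rear face; x along the axle from wheel to tailstock (away from the robot), y left as seen from the robot, z up. Forces above 35 N damage it.
- wheel_centre (a point): Centre of the upright ratchet wheel, a dark phenolic plate: 172 mm across its 12 saw-tooth tips, 18 mm thick, one notch = 30 degrees (0.524 rad). Fixture x = -9, y = 0, z = 120 mm; axes as the fixture's.
- axle (a point): Centre of the hub in front of the wheel (fixture x = -80, y = 0, z = 120 mm; axes as the fixture's). In this plane six round wooden hand spokes, 12 mm thick, 60 degrees apart, stand out to 108 mm from the axle.
- top_spoke (a point): Outer end, on the centre line, of the hand spoke that is nearly upright at the start, 108 mm from the axle; moves with the wheel. At wheel value 0 the spoke leans 15 degrees right of upright (to fixture -y); at 0.524 it leans 15 degrees left (+y).
- index_wheel (a joint): Angle of the wheel, rad. Grows BACKWARD: its top to the left (fixture +y). 0 = tooth bears on the pawl in the first notch; it starts up to 0.14 forward of that (negative: slack). 0.524 = bears on the pawl one notch back. The lowered pawl blocks backward turning. Stays where left; drag 0.25 N m, some 2.5 N at a spoke's end. The pawl falls home if the wheel is 0.02 to 0.2 short of a stop.
- pawl (a joint): Angle of the pawl, rad: 0 = nose fully down in a notch; above 0.14 clear of all teeth; 0.70 = tipped back on its stop. It balances at about 0.5: from less it falls into the wheel, from more back on its stop, where it stays. 170 g; under 1 N at the knob moves it. Lowered when the wheel is too little back, it lies on the slope and drops home as the wheel is pushed on.
- pawl_bolt (a point): Level bolt, parallel to the axle, on which the pawl turns: fixture x = -9, y = +95, z = 210 mm; axes as the fixture's. From it the flat aluminium pawl, 12 mm thick, runs 95 mm to the right, its nose hooking down into the wheel's top; tipped back, the nose stands at y = +12 to 26, z = 255 to 276 mm. Behind the pawl (x = 4 to 26 mm) a round plywood ear of 30 mm radius stands around the bolt.
- pawl_knob (a point): Centre of the steel ball knob, 28 mm diameter, on a 9 mm stem that stands up from the pawl's bolt, 73 mm from it. Pawl down: knob 12 mm right (fixture -y) of the bolt and 72 mm above it. Tipped back: 37 mm left (+y) and 63 mm above. Pushing it left lifts the pawl, pushing it right lowers it.
- glue: Bystander: white plastic glue bottle standing, 60 mm diameter, 170 mm high; origin under its centre.
- mallet: Bystander: wooden mallet lying on its side, head 110 x 70 x 60 mm, 20 cm handle towards its -y; origin under the middle of the head.
- square: Bystander: try square lying flat, 110 mm dark stock and 160 mm steel blade, 18 mm high; origin under the middle of the stock.
- sanding_block: Bystander: cork sanding block 100 x 60 x 35 mm; origin under its centre.
- screwdriver: Bystander: screwdriver lying on the bench in front of the wheel; origin near its middle.
- spare_leg: Bystander: second turned leg, 310 mm long and 42 mm thick, lying to the right of the bed; origin under its middle.
- offcut: Bystander: plywood offcut 90 x 50 x 30 mm, right of and in front of the wheel; origin under its centre.
- wax_tin: Bystander: flat round tin, 80 mm diameter, 35 mm high, left of the bed; origin under its centre.

How it is judged:
By the outcome, as a careful person would: the job done as asked, in the order asked, and still so for the second after the job is handed in, with the robot touching nothing.
It also fails if it takes over 58 s, if anything falls off the work surface, if the arm or the gripper's body presses on something with over 40 N, if the wrist force passes 120 N, or if a joint passes its speed limit or range.

ROBOT

A 6-joint arm with a two-finger parallel gripper is mounted at the origin on the work surface. World frame = base frame: x ahead of the robot, y to its left, z up, the work surface at z = 0. Lengths are in m, angles in rad, forces in N, time in s.
With the tool pointing down it reaches from about 0.35 to 0.975 m from the base axis. Payload 4.9 kg.
Tool frame: the origin (TCP) lies midway between the tips of the shut fingers; the grasp point (between the pads) lies 19 mm behind it; z points along the fingers, y is the direction in which the jaws open and shut (so a half turn about z gives the same grasp; the last joint's range is limited). The gripper opens to 85 mm and grips with 20 to 120 N. Pads are 22 mm wide; open, the fingers measure 114 mm over their backs; the gripper's body (76 mm by 85 mm) begins 54 mm behind the grasp point. The pads swing forward as they close: fully open they stand 13 mm farther back than shut.
Start: joints at [-1.274, 0.053, 1.613, -0, 1.476, -0.119], TCP at [0.252, -0.572, 0.231] pointing down, gripper open.
Joint ranges: [-3.01, 3.01], [-1.01, 2.22], [0.06, 2.58], [-1.02, 4.17], [0.09, 2.62], [-3.14, 3.14]. Speed limits (rad/s): [2.57, 2.57, 3.14, 3.14, 3.14, 3.14].

INTERFACE

Orientations are given as a rotation vector (axis times angle).
In Python, from rig import env gives the robot as it stands.
- The arm moves only by the tool play_rows, never from a script. Its argument "motion" is a list of rows, each a list of 4 numbers: the shift along the tool's x, y, z in mm, then the turn about the tool's z in rad. A call has 1 to 10 rows; each row shifts and turns the commanded pose from where the row before left it, along the tool's axes as they then stand; what a row does not reach is not made up. A row lasts 1/8 s, in which the tool goes at most 62.5 mm and 10.7 degrees, less where a joint would pass 70% of its speed; a pose out of reach is approached as far as the arm can. A call is refused whole if a number of a shift passes 62.5 or a number of a turn 0.188, either way. A call with a gripper value outside its range is refused whole. "jaw" is the closure, from 0 (fully open) to 1 (shut), set as the call begins (left out, the last holds). The fingers move at their own pace and stop on an object; the grip force is fixed at half the most. Time passes only in rows, so rows that do not move let the fingers close. It gives the time, the measured TCP pose, the force and the opening at its end, in the units of the state.
- env.sense(): the state, without advancing time (a new reading comes with each control period).
- env.snapshot(name): name is "scene" or "top" or "wrist"; returns a dict with "color" (480x640x3 uint8, red, green, blue), "mtx" (3x3 intrinsics, pixels), "rvec" (rotation vector, rad) and "tvec" (3), from world to camera coordinates, as OpenCV has them. Camera axes: x right, y down, z forward; pixel columns grow to the right and rows downward; lengths in m; the calibration is good to about 2 mm. A picture is of the moment at which its call begins. There is no depth.
- env.job_done(): hands the job in, once; it reports no verdict.
Trained networks look in a picture, given as the dict that the camera call returned (one of the last four; its "shot" number tells which), for a name from the list of things; names that differ only in an ending like _2 or _b are one class to them, and where a whole thing is asked for, a point or a joint stands for the part that bears it (a point fixed in the world has none). Each returns a list of dicts, best first, with "p" (0 to 1); they miss things now and then, are a little off and sometimes report something else, mostly with a low value. They report only what shows in the picture. A call takes as long as a camera call.
- env.cut_out(query, picture): "pixels" (480x640 bool, what is visible of it).
- env.pinpoint(query, picture): "at" ([x, y, z] in m, in the coordinates of the camera as it stood for that picture, good to about 4 mm: a listed point, or the origin of a listed thing).
The state is a dict: "t": time; "joints": joint angles; "qd": joint speeds; "tau": joint torques, N m; "tool_pos": TCP position; "ee_rot": TCP orientation; "wrist_force": force on the tool from outside, world axes, zero at the start; "ft_torque": the same for the moment, N m; "finger_gap": opening from 0.0 (shut) to 1.0 (fully open).
Only numpy, scipy, OpenCV 4.12 (cv2) and the standard library are available. Lean on these libraries where they do the work, as an engineer would, in place of code of your own. Each camera call takes 0.05 s, during which the arm holds its last target.

## Working session

There is one attempt and no reset: what is moved stays moved. The work goes in short steps, Python scripts to look and compute and a tool call to move; the robot and the scene stay as the last step left them, time stands still between calls to the robot, and variables do not carry over. Pictures are saved under pics/ and viewed, and the job is handed in when it is done.

Besides the shell and the picture viewer there is one more tool, called after "Emit:" as name(argument=value, ...) on one line, values as JSON. play_rows: Moves the arm, as the interface text tells. Its arguments: {"type":"object","properties":{"motion":{"type":"array","items":{"type":"array","items":{"type":"number"}}},"jaw":{"type":"number"}},"required":["motion"]}

```bash
mkdir -p pics; ls; cat > h.py <<'E'
import numpy as np, cv2
from rig import env
def snap(n,f):
    p=env.snapshot(n); cv2.imwrite('pics/'+f+'.png',p['color'][:,:,::-1]); return p
def w(p,c):
    R=cv2.Rodrigues(np.array(p['rvec'],float))[0]; return R.T@(np.array(c)-np.array(p['tvec']).ravel())
def proj(p,X):
    return cv2.projectPoints(np.array(X,float).reshape(-1,3),np.array(p['rvec'],float),np.array(p['tvec'],float),np.array(p['mtx']),None)[0].reshape(-1,2)
E
python3 - <<'E'
from h import *
np.set_printoptions(precision=4,suppress=True)
for n in ['scene','top']:
    p=snap(n,n+'1')
    print(n,'cam',w(p,[0,0,0]))
    for q in ['fixture','wheel_centre','axle','top_spoke','pawl_bolt','pawl_knob','glue','mallet','offcut','screwdriver']:
        for d in env.pinpoint(q,p)[:2]: print(q,round(d['p'],2),w(p,d['at']))
print(env.sense())
E
```

```text
pics
scene cam [ 1.6339 -0.1521  1.3813]
fixture 0.88 [ 0.5492  0.0761 -0.0026]
fixture 0.56 [0.4684 0.0534 0.2243]
wheel_centre 0.82 [0.5417 0.0795 0.1247]
axle 0.96 [0.4669 0.0881 0.1212]
top_spoke 0.62 [0.4677 0.0542 0.2234]
top_spoke 0.23 [0.6281 0.4597 0.0026]
pawl_bolt 0.95 [0.5485 0.176  0.2083]
pawl_knob 0.81 [0.5479 0.1651 0.2856]
pawl_knob 0.55 [0.5435 0.0801 0.1243]
glue 0.6 [ 0.6566 -0.4357 -0.0029]
mallet 0.84 [0.6266 0.4571 0.0022]
offcut 0.74 [ 0.4121 -0.0799  0.0014]
top cam [ 0.351  -0.0138  1.2946]
fixture 0.92 [ 0.5488  0.0809 -0.0017]
wheel_centre 0.61 [0.5418 0.0773 0.1202]
axle 0.83 [0.4695 0.0865 0.1214]
top_spoke 0.97 [0.4688 0.0512 0.2228]
top_spoke 0.37 [0.3818 0.1179 0.0004]
pawl_bolt 0.57 [0.5456 0.173  0.2096]
pawl_knob 0.71 [0.5462 0.162  0.284 ]
glue 0.78 [ 0.6594 -0.437   0.0026]
mallet 0.81 [ 0.6261  0.4497 -0.0042]
offcut 0.88 [ 0.4153 -0.077   0.0004]
screwdriver 0.63 [0.381  0.1189 0.0008]
{'t': 1.1, 'joints': array([-1.2739,  0.0527,  1.6129,  0.    ,  1.476 , -0.119 ]), 'qd': array([-0.0001,  0.0005,  0.0014,  0.0003,  0.0021, -0.0001]), 'tau': array([ -0.    , -39.3691, -37.0461,  -0.0001,   0.0005,   0.    ]), 'tool_pos': array([ 0.2525, -0.5717,  0.2313]), 'ee_rot': array([3.0739, 0.6485, 0.    ]), 'wrist_force': array([ 0.3011,  1.0445, -0.6945]), 'ft_torque': array([ 0.0134, -0.0486,  0.009 ]), 'finger_gap': 0.9980429629017495}
```

View pics/scene1.png

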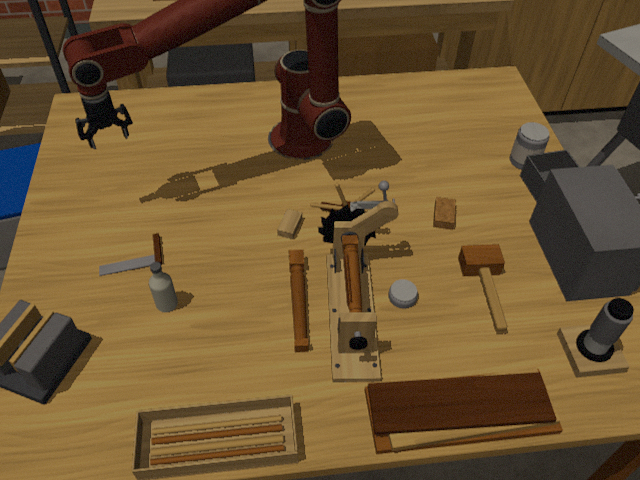

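View pics/top1.png

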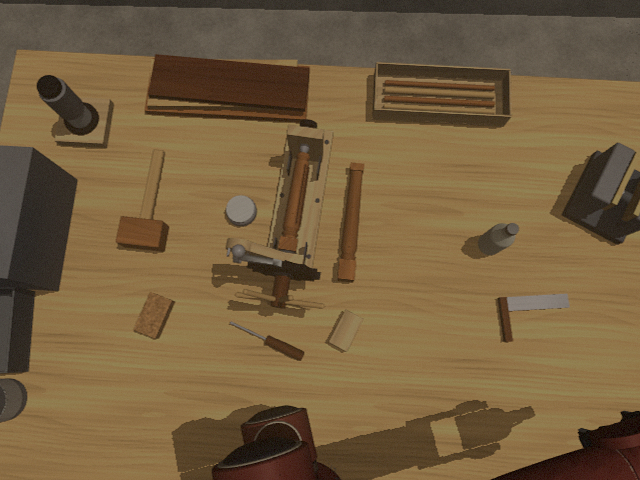

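```bash
python3 - <<'E'
from h import *
a=cv2.imread('pics/scene1.png')[160:390,270:430]; b=cv2.imread('pics/top1.png')[110:370,200:380]
cv2.imwrite('pics/c1.png',cv2.resize(a,None,fx=2.6,fy=2.6,interpolation=3)[:600]); cv2.imwrite('pics/c2.png',cv2.resize(b,None,fx=2.3,fy=2.3,interpolation=3))
E
```

```text
(no output)
```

View pics/c1.png

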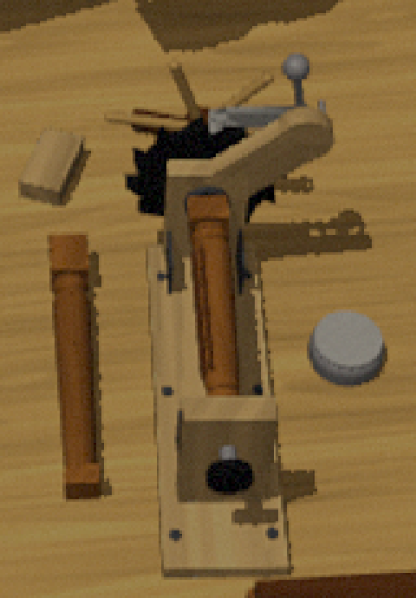

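View pics/c2.png

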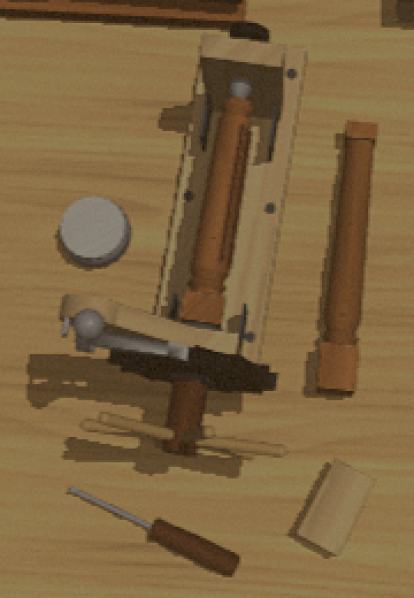

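```bash
cat >> h.py <<'E'
def onz(p,uv,z):
    R=cv2.Rodrigues(np.array(p['rvec'],float))[0]; C=w(p,[0,0,0])
    d=R.T@np.linalg.solve(np.array(p['mtx']),[uv[0],uv[1],1]); return C+d*(z-C[2])/d[2]
def tri(ps,uvs):
    A=np.zeros((3,3));b=np.zeros(3)
    for p,uv in zip(ps,uvs):
        R=cv2.Rodrigues(np.array(p['rvec'],float))[0];C=w(p,[0,0,0]);d=R.T@np.linalg.solve(np.array(p['mtx']),[uv[0],uv[1],1]);d/=np.linalg.norm(d)
        P=np.eye(3)-np.outer(d,d);A+=P;b+=P@C
    return np.linalg.solve(A,b)
E
python3 - <<'E'
from h import *
np.set_printoptions(precision=4,suppress=True)
s=env.snapshot('scene');t=env.snapshot('top')
f=lambda u,v:(270+u/2.6,160+v/2.6)
g=lambda u,v:(200+u/2.3,110+v/2.3)
A=np.array([onz(s,f(*q),.022)[:2] for q in [(163,274),(167,391),(175,535)]]);L=np.array([onz(s,f(*q),.022)[:2] for q in [(257,391),(272,534)]])
B=np.array([onz(t,g(*q),.022)[:2] for q in [(249,337),(270,208),(292,73)]])
print(A,L,B,onz(t,g(188,197),.022))
for X in (A,L,B): d=X[-1]-X[0]; print(np.arctan2(d[1],d[0]))
print('knob',tri([s,t],[f(295,67),g(89,323)]))
print('spoke',tri([s,t],[f(177,66),g(205,433)]))
# rigid fit
M={'fixture':(0,0,0),'wheel_centre':(-9,0,120),'axle':(-80,0,120),'pawl_bolt':(-9,95,210),'pawl_knob':(-9,83,282)}
from scipy.optimize import least_squares
m=[];o=[]
for p in (s,t):
  for k,v in M.items():
    d=env.pinpoint(k,p)
    if d and d[0]['p']>.5: m.append(v);o.append(w(p,d[0]['at']))
m=np.array(m)/1000;o=np.array(o)
def T(x,m):
  c,sn=np.cos(x[2]),np.sin(x[2]); return np.c_[x[0]+c*m[:,0]-sn*m[:,1],x[1]+sn*m[:,0]+c*m[:,1],m[:,2]]
for yaw in (None,):
  r=least_squares(lambda x:(T(x,m)-o).ravel(),[.55,.08,-.1],loss='soft_l1',f_scale=.003);print(r.x);print((T(r.x,m)-o))
E
```

```text
[[0.5935 0.0327]
 [0.7451 0.0162]
 [0.9095 0.0012]] [[0.7554 0.1085]
 [0.9188 0.0943]] [[ 0.593   0.0269]
 [ 0.7428  0.0125]
 [ 0.9077 -0.0033]] [0.7504 0.1062 0.022 ]
-0.09935032178720882
-0.08686707122976517
-0.09565742569820311
knob [0.5482 0.1619 0.2813]
spoke [0.4647 0.0575 0.212 ]
[ 0.5499  0.0805 -0.0776]
[[ 0.0086  0.0003  0.0017]
 [-0.0028  0.0021 -0.0056]
 [ 0.003  -0.0017  0.0006]
 [-0.0015 -0.0022  0.0017]
 [-0.0004 -0.0036 -0.001 ]
 [-0.0008  0.0009 -0.0003]
 [-0.003   0.0005 -0.0005]
 [-0.0004  0.0008 -0.0019]
 [ 0.0028  0.0016  0.0004]]
```

Emit:
play_rows(motion=[[0,0,-35,0.17],[0,0,-35,0.17],[0,0,-35,0.171],[16,-50,0,0],[16,-50,0,0],[16,-50,0,0],[16,-50,0,0],[16,-50,0,0],[16,-50,0,0],[16,-50,0,0]], jaw=1)

```text
t: 2.95
tool_pos: [0.3976, -0.2324, 0.3365]
ee_rot: [3.138, -0.15, 0.001]
wrist_force: [-0.1, 0.2, 1.3]
finger_gap: 0.0
```

Emit:
play_rows(motion=[[16,-51,0,0],[16,-51,0,0],[16,-51,0,0],[16,-51,0,0],[16,-51,0,0],[16,-51,0,0],[15,-51,0,0],[0,0,35,0],[0,0,33,0],[0,0,0,0]])

```text
t: 4.2
tool_pos: [0.5399, 0.1109, 0.2649]
ee_rot: [3.137, -0.149, -0.01]
wrist_force: [0.8, 0.3, 0.3]
finger_gap: -0.0
```

```bash
cat > v.py <<'E'
import sys
from h import *
np.set_printoptions(precision=4,suppress=True)
n=sys.argv[1]
s=snap('scene','s'+n);t=snap('top','t'+n)
yaw=-.095;O=np.array([.548,.0792]);ex=np.array([np.cos(yaw),np.sin(yaw)]);ey=np.array([-ex[1],ex[0]])
def F(X): d=X[:2]-O; return np.array([d@ex,d@ey,X[2]])*1000
st=env.sense();print('tcp F',F(st['tool_pos']),st['wrist_force'],st['t'])
for q in ['pawl_knob','top_spoke','pawl_bolt','axle']:
  for p,m in ((s,'s'),(t,'t')):
    for d in env.pinpoint(q,p)[:1]: print(q,m,round(d['p'],2),F(w(p,d['at'])))
a=s['color'][120:280,240:440];b=t['color'][200:360,200:400]
im=np.hstack([cv2.resize(x,(400,320),interpolation=3) for x in (a,b)]);cv2.imwrite('pics/v%s.png'%n,im[:,:,::-1])
E
python3 v.py 2
```

```text
tcp F [ -9.0872  30.8799 269.2309] [-0.296   0.4783 -0.0792] 4.3
pawl_knob s 0.66 [-11.6816  86.0798 281.9925]
pawl_knob t 0.47 [ -6.4202  84.4791 281.943 ]
top_spoke s 0.96 [-78.1229 -35.0719 222.4889]
top_spoke t 0.6 [-76.1078 -34.6111 225.9082]
pawl_bolt s 0.84 [ -7.9079  96.7331 210.5127]
pawl_bolt t 0.73 [ -8.2349  93.6687 211.0097]
axle s 0.75 [-84.806   -0.5762 120.2845]
axle t 0.73 [-78.7614  -2.0028 121.9034]
```

View pics/v2.png

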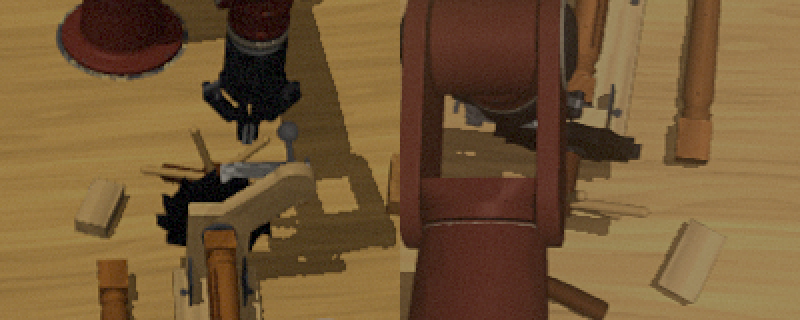

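Emit:
play_rows(motion=[[0,-15,0,0],[0,-8,0,0],[0,-5,0,0],[0,-5,0,0],[0,-5,0,0],[0,-5,0,0],[0,-5,0,0],[0,-5,0,0],[0,-4,0,0],[0,0,0,0]])

```text
t: 5.95
tool_pos: [0.547, 0.1679, 0.2683]
ee_rot: [-3.138, 0.149, 0.0]
wrist_force: [-0.1, 0.5, -0.3]
finger_gap: -0.002
```

```bash
python3 v.py 3
```

```text
tcp F [ -9.3397  87.9514 268.2696] [-0.7769 -0.3887 -0.4847] 6.05
pawl_knob s 0.72 [ -7.8758 120.7155 281.4041]
top_spoke s 0.74 [-77.1907 -33.7846 221.7118]
top_spoke t 0.46 [ 1.1574 -2.1528 -1.6518]
pawl_bolt s 0.73 [144.7721 143.6235  -0.2992]
axle s 0.62 [-80.777    1.5373 121.078 ]
axle t 0.59 [-76.0551   0.141  121.7617]
```

View pics/v3.png

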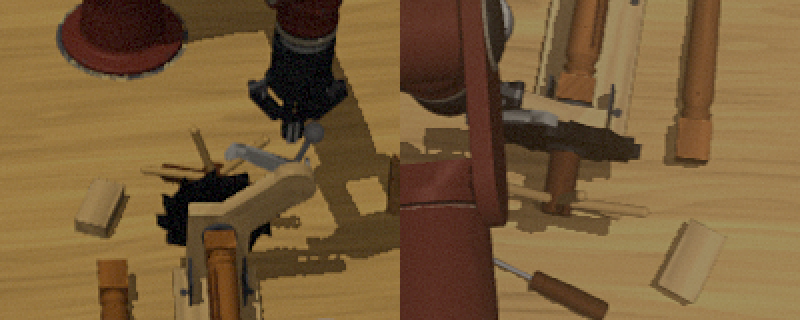

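Emit:
play_rows(motion=[[0,-3,0,0],[0,-3,0,0],[0,-3,0,0],[0,-3,0,0],[0,0,0,0],[0,0,0,0],[0,0,0,0]])

```text
t: 7.32
tool_pos: [0.5482, 0.1795, 0.2683]
ee_rot: [3.138, -0.15, 0.0]
wrist_force: [0.9, 0.0, -0.0]
finger_gap: 0.002
```

```bash
python3 v.py 4
```

```text
tcp F [ -9.3101  99.8494 268.329 ] [-0.3173  0.3145  0.4841] 7.425
pawl_knob s 0.64 [ -9.2782 136.0048 273.5983]
top_spoke s 0.91 [-77.994  -34.9834 223.7036]
top_spoke t 0.96 [-76.6707 -37.1143 223.2274]
pawl_bolt s 0.74 [ -9.2945  94.7755 208.4891]
pawl_bolt t 0.58 [ -8.8292  96.9091 212.3388]
axle s 0.66 [-80.1817   1.2067 123.5992]
axle t 0.84 [-77.5707  -2.5308 122.9634]
```

View pics/v4.png

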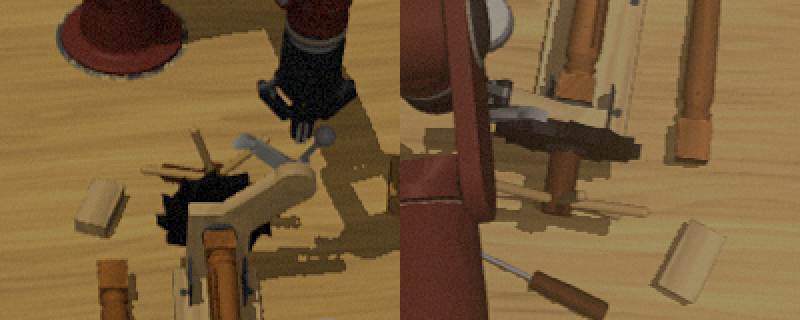

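Emit:
play_rows(motion=[[0,0,-35,0],[0,0,-35,0],[-19,44,0,0],[-20,44,0,0],[-19,44,0,0],[-19,44,0,0],[0,0,46,0],[0,0,46,0],[0,0,46,0],[0,0,0,0]])

```text
t: 9.07
tool_pos: [0.4521, 0.012, 0.1962]
ee_rot: [-3.137, 0.15, 0.013]
wrist_force: [0.9, -0.2, 0.7]
finger_gap: 0.003
```

```bash
python3 v.py 5
```

```text
tcp F [-85.8208 -76.0577 201.6558] [-0.177  -0.2474 -0.0376] 9.175
pawl_knob s 0.63 [ -9.8771 135.3925 276.884 ]
pawl_knob t 0.57 [-10.2919 130.2608 275.9292]
top_spoke s 0.9 [-75.1452 -34.6401 223.6234]
pawl_bolt s 0.6 [ -6.4716  95.3162 208.8336]
pawl_bolt t 0.6 [-13.4361  94.7786 211.2445]
axle s 0.65 [-79.5891   1.7113 121.3756]
```

View pics/v5.png

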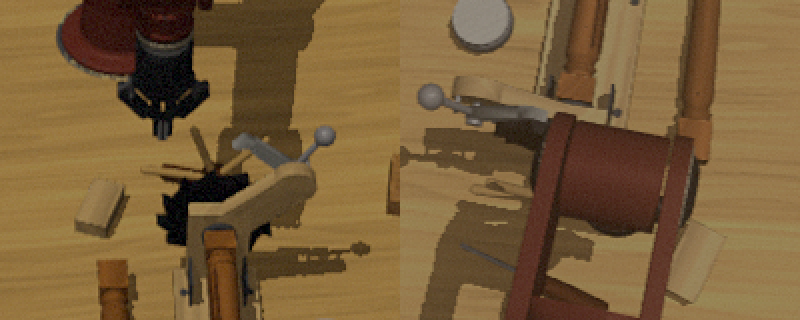

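Emit:
play_rows(motion=[[0,-12,0,0],[0,-6,0,0],[0,-5,0,0],[0,-5,0,0],[0,-5,0,0],[0,-5,0,0],[0,-5,0,0],[0,-5,0,0],[0,-5,0,0],[0,0,0,0]])

```text
t: 10.82
tool_pos: [0.4598, 0.0652, 0.2]
ee_rot: [-3.137, 0.148, 0.0]
wrist_force: [0.9, 0.3, 0.8]
finger_gap: 0.004
```

```bash
python3 v.py 6
```

```text
tcp F [-86.6248 -22.5376 199.7437] [-0.6516  1.0326 -0.0645] 10.925
pawl_knob s 0.57 [ -9.8388 133.7212 272.8362]
pawl_knob t 0.87 [-10.1513 131.4057 274.0586]
top_spoke s 0.88 [-75.6223  -0.7641 229.2496]
pawl_bolt s 0.97 [ -6.2857  93.0067 209.5419]
pawl_bolt t 0.76 [-11.649   97.1874 210.3994]
axle s 0.74 [-81.4405   1.8474 121.5292]
axle t 0.16 [-153.7809  305.9251    1.5952]
```

View pics/v6.png

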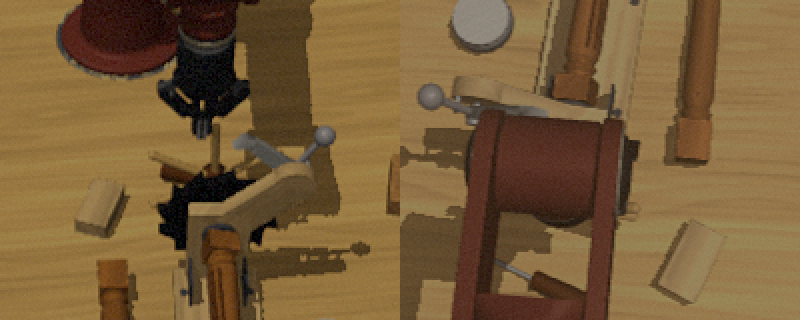

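Emit:
play_rows(motion=[[0,-3,0,0],[0,-3,0,0],[0,-3,0,0],[0,-2,0,0],[0,0,0,0]])

```text
t: 11.95
tool_pos: [0.461, 0.0756, 0.2004]
ee_rot: [-3.138, 0.149, -0.0]
wrist_force: [-0.5, -1.4, 1.0]
finger_gap: 0.003
```

```bash
python3 v.py 7
```

```text
tcp F [-86.2892 -11.8282 200.3484] [-1.2357 -1.5222  0.8304] 12.05
pawl_knob s 0.91 [-12.6593 136.4669 274.4254]
pawl_knob t 0.54 [ -8.4496 129.6465 274.1576]
pawl_bolt t 0.62 [ 44.702  374.9768  -1.0255]
axle s 0.73 [-80.7356   1.526  122.4986]
```

View pics/v7.png

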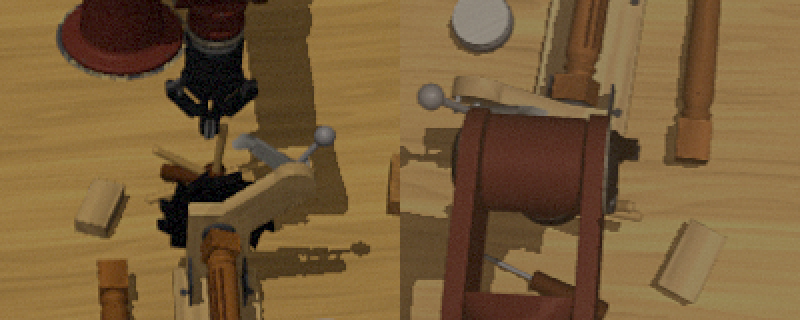

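Emit:
play_rows(motion=[[0,10,0,0],[0,5,-50,0],[0,0,-50,0],[0,0,-50,0],[15,-42,0,0],[15,-42,0,0],[15,-42,0,0],[16,-43,0,0],[16,-43,0,0],[0,0,0,0]])

```text
t: 13.7
tool_pos: [0.5567, 0.2657, 0.3487]
ee_rot: [3.138, -0.145, -0.004]
wrist_force: [0.8, 0.5, -0.7]
finger_gap: -0.002
```

```bash
python3 v.py 8
```

```text
tcp F [ -9.2874 184.5043 349.6925] [-0.1943 -0.6168  0.4188] 13.8
pawl_knob s 0.78 [ -9.5028 136.7991 275.0049]
pawl_knob t 0.84 [ -7.5475 131.8185 272.8017]
top_spoke s 0.72 [-77.444   10.9966 226.3553]
top_spoke t 0.66 [-75.5057   8.775  231.129 ]
pawl_bolt s 0.88 [ -7.5702  96.0333 209.54  ]
pawl_bolt t 0.77 [-11.8171  92.7094 210.0838]
axle s 0.73 [-79.0766   0.9042 120.9108]
axle t 0.56 [-78.9388   1.0951 124.2404]
```

View pics/v8.png

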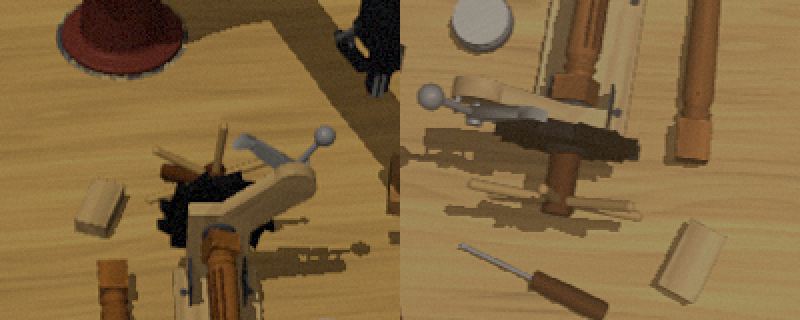

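```bash
cat > ov.py <<'E'
from h import *
import sys
yaw=-.095;O=np.array([.548,.0792]);ex=np.array([np.cos(yaw),np.sin(yaw)]);ey=np.array([-ex[1],ex[0]])
def W(P): P=np.array(P,float)/1000; return np.c_[O+P[:,:1]*ex+P[:,1:2]*ey,P[:,2]]
p=env.snapshot(sys.argv[3] if len(sys.argv)>3 else 'scene');z=6
c={'scene':(300,150,110,100),'top':(220,260,110,60)}[sys.argv[3] if len(sys.argv)>3 else 'scene']
im0=p['color'][c[1]:c[1]+c[3],c[0]:c[0]+c[2]]
ims=[cv2.resize(im0,None,fx=z,fy=z,interpolation=3)]
th=float(sys.argv[2]);im=ims[0].copy()
for k in range(6):
    a=th-np.radians(15)+k*np.pi/3  # lean to +y
    pts=[]
    for r in (20,108):
        pts.append([-80,r*np.sin(a),120+r*np.cos(a)])
    u=(proj(p,W(pts))-[c[0],c[1]]+.5)*z
    cv2.line(im,tuple(int(x) for x in u[0]),tuple(int(x) for x in u[1]),(0,255,0),1)
cv2.imwrite('pics/%s.png'%sys.argv[1],im[:600,:,::-1])
E
python3 ov.py o8 0.37; python3 ov.py o8t 0.37 top
```

```text
(no output)
```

View pics/o8.png

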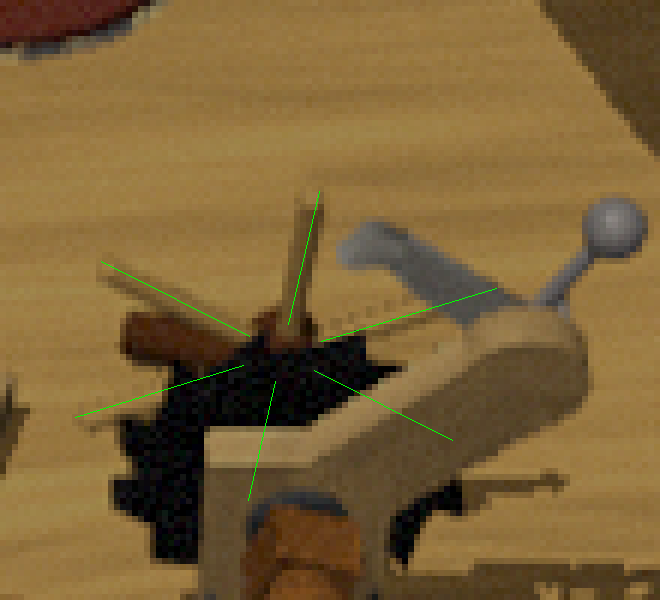

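View pics/o8t.png

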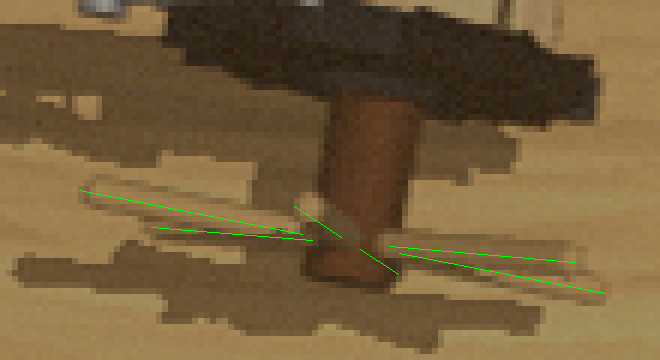

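```bash
python3 - <<'E'
from h import *
p=env.snapshot('scene');c=(312,175,64,40)
im=p['color'][175:215,312:376];im=cv2.resize(im,None,fx=12,fy=12,interpolation=0)
im=np.clip(im.astype(float)*1.5,0,255).astype(np.uint8)
cv2.imwrite('pics/z8.png',im[:,:,::-1])
import sys
sys.argv=['','x','0.37'];exec(open('ov.py').read().split("z=6")[0])
for th in (.25,.3,.35,.4):
  for k in (0,1,-1):
    a=th-np.radians(15)+k*np.pi/3
    u=(proj(p,W([[-80,r*np.sin(a),120+r*np.cos(a)] for r in (30,108)]))-[312,175]+.5)*12
    print(th,k,u.round().tolist(),'dx/dy',(u[1]-u[0])[0]/(u[1]-u[0])[1])
E
```

```text
0.25 0 [[425.0, 320.0], [438.0, 82.0]] dx/dy -0.05349253700063252
0.25 1 [[532.0, 362.0], [829.0, 242.0]] dx/dy -2.469734781991643
0.25 -1 [[313.0, 366.0], [28.0, 256.0]] dx/dy 2.5894816330130244
0.3 0 [[431.0, 320.0], [461.0, 82.0]] dx/dy -0.12633584702620512
0.3 1 [[535.0, 366.0], [839.0, 256.0]] dx/dy -2.760777086350346
0.3 -1 [[317.0, 362.0], [40.0, 242.0]] dx/dy 2.2966783099098977
0.35 0 [[438.0, 320.0], [485.0, 83.0]] dx/dy -0.19935533217644932
0.35 1 [[537.0, 370.0], [847.0, 270.0]] dx/dy -3.1105972591350395
0.35 -1 [[320.0, 359.0], [53.0, 228.0]] dx/dy 2.04827423046286
0.4 0 [[444.0, 321.0], [508.0, 85.0]] dx/dy -0.272919592206537
0.4 1 [[539.0, 374.0], [854.0, 285.0]] dx/dy -3.5413950387636133
0.4 -1 [[324.0, 355.0], [67.0, 215.0]] dx/dy 1.8338868106842368
```

View pics/z8.png

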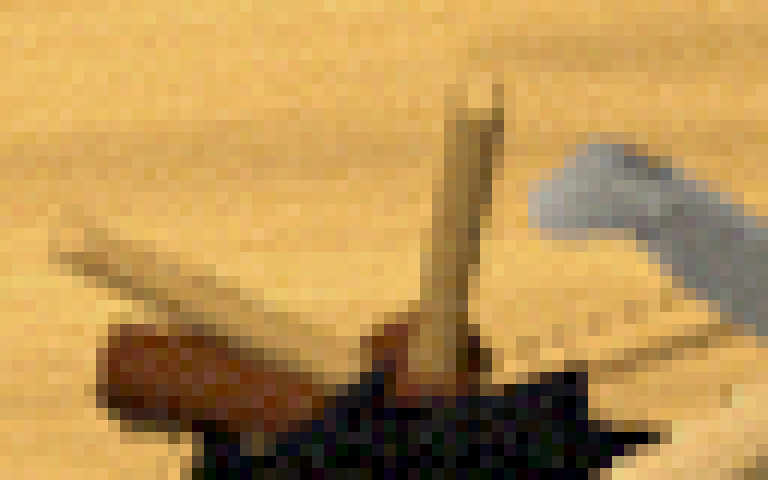

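Emit:
play_rows(motion=[[-15,43,0,0],[-15,43,0,0],[-15,43,0,0],[-16,43,0,0],[-16,43,0,0],[0,0,50,0],[0,0,50,0],[0,0,50,0],[0,0,0,0],[0,-11,0,0]])

```text
t: 15.65
tool_pos: [0.4614, 0.0685, 0.2026]
ee_rot: [-3.138, 0.151, -0.005]
wrist_force: [-0.1, 1.2, 0.2]
finger_gap: -0.002
```

Emit:
play_rows(motion=[[0,-5,0,0],[0,-3,0,0],[0,-3,0,0],[0,-2,0,0],[0,0,0,0]])

```text
t: 16.27
tool_pos: [0.4615, 0.0814, 0.2005]
ee_rot: [3.138, -0.149, 0.0]
wrist_force: [-1.1, -1.2, 2.4]
finger_gap: -0.001
```

```bash
python3 v.py 9
```

```text
tcp F [-86.4872  -6.0709 200.1055] [-0.0758 -1.5021  1.5327] 16.375
pawl_knob s 0.85 [ -8.07   138.8678 275.402 ]
pawl_knob t 0.54 [ -8.9213 132.1106 272.7168]
top_spoke s 0.66 [-75.6675  16.2363 229.8438]
pawl_bolt s 0.56 [ -4.2821  98.358  210.8495]
pawl_bolt t 0.62 [ -9.5924  94.7644 212.5992]
axle s 0.75 [-82.4561   3.54   125.3663]
```

Emit:
play_rows(motion=[[0,10,0,0],[0,5,-50,0],[0,0,-50,0],[0,0,-50,0],[15,-43,0,0],[15,-43,0,0],[15,-43,0,0],[16,-43,0,0],[16,-43,0,0],[0,0,40,0]])

```text
t: 18.02
tool_pos: [0.5593, 0.2757, 0.3128]
ee_rot: [-3.135, 0.145, -0.009]
wrist_force: [0.5, -1.2, -0.3]
finger_gap: -0.003
```

Emit:
play_rows(motion=[[0,0,42,0],[0,0,0,0]])

```text
t: 18.27
tool_pos: [0.5549, 0.2721, 0.263]
ee_rot: [3.135, -0.149, -0.014]
wrist_force: [-0.2, 0.3, -0.8]
finger_gap: 0.001
```

```bash
python3 v.py 10; python3 ov.py o10 0.41
```

```text
tcp F [ -9.0418 193.6869 269.0509] [ 0.5392 -0.3245  0.1093] 18.375
pawl_knob s 0.94 [-10.6763 134.2015 277.8129]
pawl_knob t 0.84 [ -9.6451 127.7431 273.4107]
top_spoke s 0.92 [-76.0064  14.877  225.204 ]
top_spoke t 0.79 [-78.6337  16.0937 228.4771]
pawl_bolt s 0.58 [ -9.4852  95.7723 209.474 ]
pawl_bolt t 0.83 [-12.0176  95.6072 211.2809]
axle s 0.97 [-81.519    4.2584 120.3329]
axle t 0.71 [-78.4814  -1.7565 121.8721]
```

View pics/v10.png

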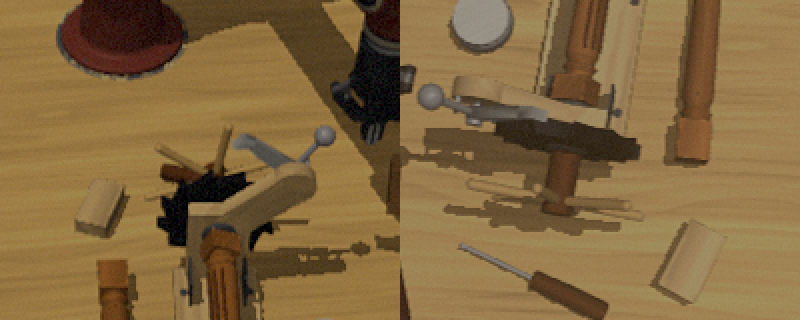

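View pics/o10.png

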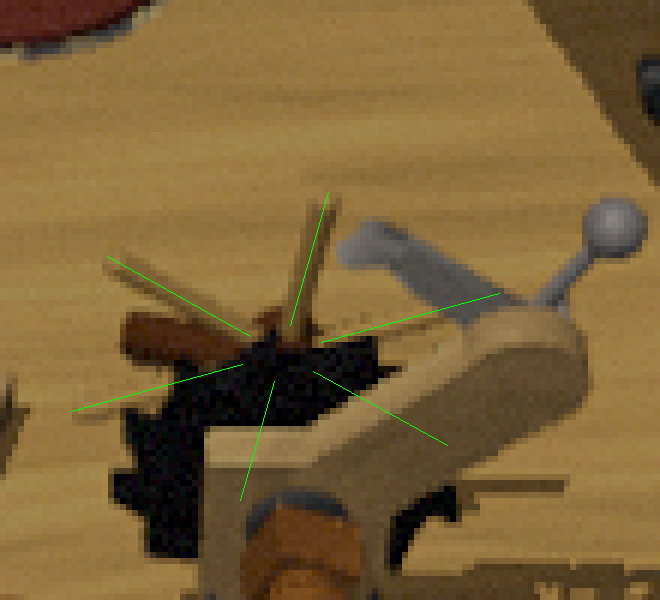

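Emit:
play_rows(motion=[[0,15,0,0],[0,10,0,0],[0,5,0,0],[0,4,0,0],[0,4,0,0],[0,4,0,0],[0,4,0,0],[0,4,0,0],[0,4,0,0],[0,4,0,0]])

```text
t: 20.08
tool_pos: [0.5516, 0.215, 0.2681]
ee_rot: [3.138, -0.15, -0.0]
wrist_force: [0.3, 0.7, 0.2]
finger_gap: 0.003
```

```bash
python3 v.py 11
```

```text
tcp F [ -9.2727 135.483  268.2361] [ 0.3924 -0.0304  0.2513] 20.175
pawl_knob s 0.77 [ -9.9122 100.5308 284.2592]
pawl_knob t 0.66 [ -8.3263  81.8458 283.4704]
top_spoke s 0.64 [-75.55    15.6473 228.0055]
top_spoke t 0.73 [-76.1939  13.3284 230.1328]
pawl_bolt s 0.82 [ -7.6417  94.5449 208.1083]
pawl_bolt t 0.8 [ -9.6695  95.2584 212.6018]
axle s 0.63 [-83.3152   0.6546 125.6429]
axle t 0.78 [-81.6676   1.2763 124.2638]
```

View pics/v11.png

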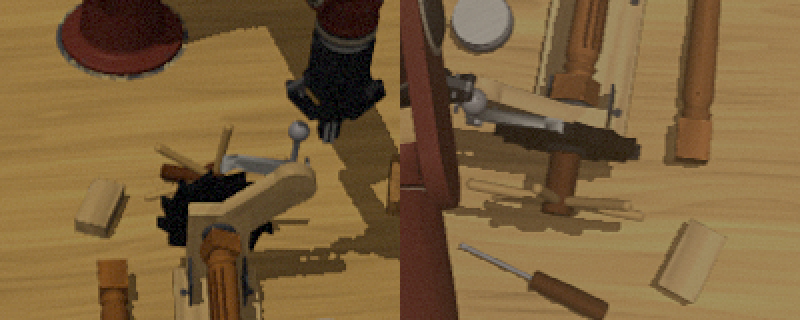

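Emit:
play_rows(motion=[[0,-10,-20,0],[0,0,-60,0],[-15,36,0,0],[-15,36,0,0],[-15,36,0,0],[-16,36,0,0],[-16,36,0,0],[0,0,50,0],[0,0,50,0],[0,0,50,0]])

```text
t: 21.82
tool_pos: [0.4597, 0.0538, 0.199]
ee_rot: [-3.138, 0.149, -0.005]
wrist_force: [-0.2, 0.1, -0.5]
finger_gap: 0.001
```

```bash
python3 v.py 12; python3 ov.py o12 0.41
```

```text
tcp F [-89.594  -33.8452 193.4355] [-0.5861 -0.6128  0.297 ] 21.925
pawl_knob s 0.73 [ -8.4319  86.0059 283.1432]
pawl_knob t 0.81 [-10.5471  82.0119 282.1702]
top_spoke s 0.8 [-74.9917  16.3338 228.3326]
top_spoke t 0.7 [ -8.0335  77.4387 283.3611]
pawl_bolt s 0.92 [ -7.8561  96.8372 209.8081]
pawl_bolt t 0.94 [-11.3664  91.1534 211.4533]
axle s 0.96 [-85.3552   2.2461 118.8447]
```

View pics/v12.png

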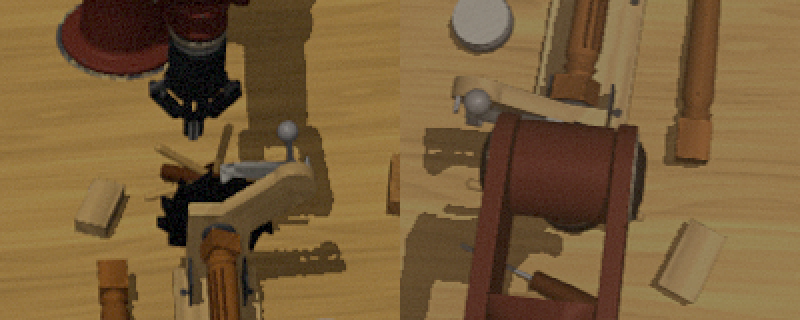

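View pics/o12.png

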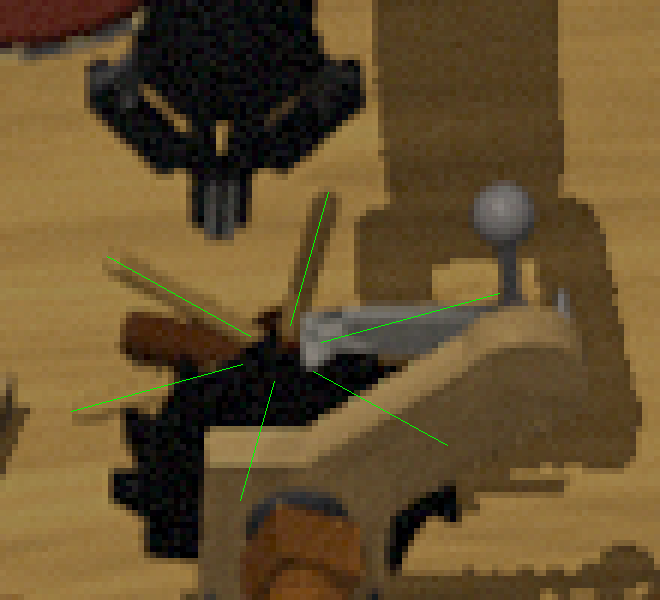

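Emit:
play_rows(motion=[[0,-10,0,0],[0,-8,0,0],[0,-6,0,0],[0,-3,0,0],[0,-3,0,0],[0,-2,0,0],[0,-1,0,0],[0,0,0,0]])

```text
t: 23.38
tool_pos: [0.4618, 0.0862, 0.198]
ee_rot: [3.138, -0.15, -0.001]
wrist_force: [-0.6, -3.6, -1.4]
finger_gap: -0.002
```

Emit:
play_rows(motion=[[0,-1,0,0],[0,-1,0,0]])

```text
t: 23.62
tool_pos: [0.462, 0.0883, 0.1982]
ee_rot: [3.138, -0.15, -0.001]
wrist_force: [-0.9, -3.0, -1.7]
finger_gap: 0.0
```

Emit:
play_rows(motion=[[0,-1,0,0],[0,-1,0,0]])

```text
t: 23.88
tool_pos: [0.4623, 0.0903, 0.1983]
ee_rot: [3.138, -0.15, -0.0]
wrist_force: [-0.6, -2.3, -0.6]
finger_gap: 0.0
```

Emit:
play_rows(motion=[[0,-1,0,0]])

```text
t: 24.0
tool_pos: [0.4625, 0.0914, 0.1983]
ee_rot: [3.138, -0.149, 0.0]
wrist_force: [-0.7, -2.5, -1.6]
finger_gap: 0.003
```

Emit:
play_rows(motion=[[0,-1,0,0]])

```text
t: 24.12
tool_pos: [0.4626, 0.0924, 0.1983]
ee_rot: [3.138, -0.149, 0.0]
wrist_force: [-0.4, -3.5, -1.9]
finger_gap: -0.002
```

```bash
python3 v.py 13; python3 ov.py o13 0.524
```

```text
tcp F [-86.2825   5.0453 198.3665] [-0.2895 -3.1919 -1.1786] 24.225
pawl_knob s 0.92 [-10.9516  85.1395 285.4411]
pawl_knob t 0.5 [ -7.8676  79.1952 281.4176]
top_spoke s 0.76 [-77.12    31.2145 223.6629]
pawl_bolt s 0.81 [ -6.588   97.8238 208.2023]
pawl_bolt t 0.84 [ -9.5052  94.2841 210.243 ]
axle s 0.61 [-80.7338   1.8182 123.5638]
axle t 0.35 [ -29.5149 -554.311     1.1343]
```

View pics/o13.png

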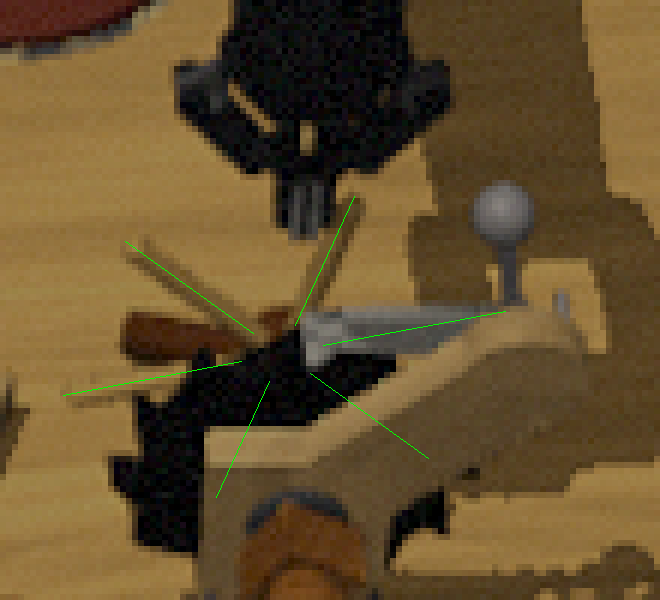

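Emit:
play_rows(motion=[[0,-0.7,0,0]])

```text
t: 24.8
tool_pos: [0.4626, 0.0927, 0.1983]
ee_rot: [3.137, -0.15, -0.0]
wrist_force: [-0.7, -4.9, -0.8]
finger_gap: -0.001
```

Emit:
play_rows(motion=[[0,-0.7,0,0]])

```text
t: 24.92
tool_pos: [0.4626, 0.0929, 0.1982]
ee_rot: [3.136, -0.15, -0.0]
wrist_force: [-1.7, -7.5, -0.5]
finger_gap: 0.004
```

Emit:
play_rows(motion=[[0,-0.7,0,0]])

```text
t: 25.05
tool_pos: [0.4626, 0.0931, 0.1982]
ee_rot: [3.134, -0.15, -0.001]
wrist_force: [-1.6, -9.2, -0.2]
finger_gap: -0.001
```

Emit:
play_rows(motion=[[0,-0.5,0,0],[0,0,0,0],[0,0,0,0]])

```text
t: 25.42
tool_pos: [0.4626, 0.0931, 0.1982]
ee_rot: [3.133, -0.15, -0.001]
wrist_force: [-1.3, -9.2, -0.5]
finger_gap: -0.0
```

Emit:
play_rows(motion=[[0,2,0,0],[0,5,0,0],[0,10,0,0],[0,15,-30,0],[0,10,-60,0],[-10,20,-40,0],[-10,50,0,0],[-10,50,0,0],[0,40,0,0],[0,0,0,0]])

```text
t: 26.68
tool_pos: [0.4133, -0.1053, 0.3285]
ee_rot: [-3.137, 0.156, -0.001]
wrist_force: [0.9, 0.5, -0.3]
finger_gap: -0.007
```

```bash
python3 v.py 14; python3 ov.py o14 0.524
```

```text
tcp F [-116.3997 -194.5027  328.4655] [-0.4229 -0.6309 -0.3382] 26.775
pawl_knob s 0.75 [ -9.88    85.9395 282.5443]
pawl_knob t 0.9 [ -8.2295  82.0805 280.1199]
top_spoke s 0.98 [-75.852   28.2716 225.9326]
top_spoke t 0.76 [-77.4991  26.903  227.5122]
pawl_bolt s 0.84 [-10.3292  95.6975 208.3506]
pawl_bolt t 0.76 [-10.2572  97.2033 210.193 ]
axle s 0.91 [-80.0975   2.7183 121.8419]
axle t 0.77 [-79.0148   0.1816 122.4461]
```

View pics/o14.png

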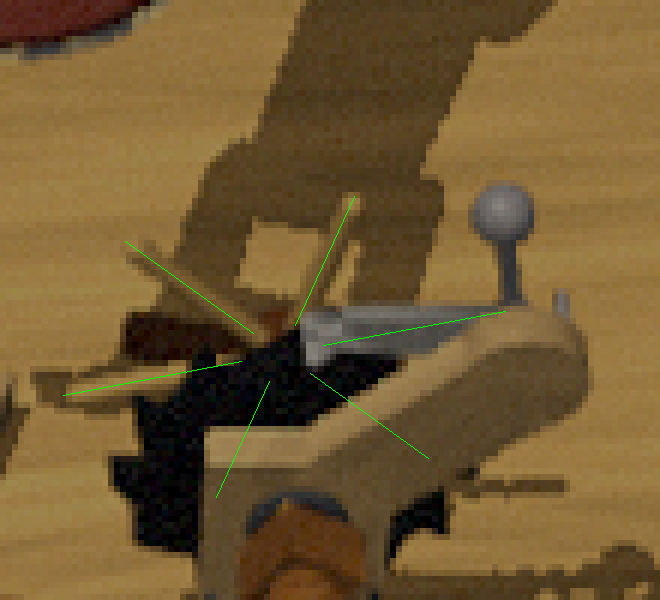

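View pics/s14.png

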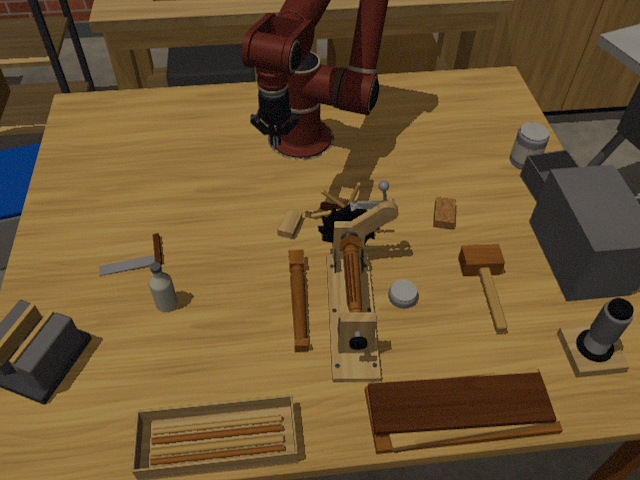

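```bash
python3 -c "
from rig import env
print(env.job_done())"
```

```text
the job is handed in; nothing more can be done
None
```

The wheel is back one notch and bears on the lowered pawl. I handed the job in at about 27 s of the 58 s allowed, with the arm clear of the fixture.

**What I did:**
1. I tipped the pawl up by its knob with the shut fingertips, and it stayed on its stop.
2. I pushed the top spoke left to turn the wheel back.
3. The first push stopped at about 0.34 rad by the images. That is near the 0.2 limit at which the pawl still falls home, so I pushed again to about 0.41.
4. I tipped the pawl down into the notch.
5. I pushed the spoke until the fingertips stopped moving. The force then rose from the 3 N drag to about 9 N, the highest I read.

**Last checks:**
- **Pawl:** the knob is back at its lowered position, 84 mm left and 281 mm up in the fixture frame. The expected position is 83 and 282.
- **Wheel:** the top spoke's end is 27.6 mm left of the axle, where 28.0 mm matches 0.524 rad. Camera readings of the spoke differed by a few millimetres, so the force rise is the firmer evidence that the wheel is snug.
- **Bystanders:** they look unmoved in the last scene picture. I compared them by eye only.

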